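# Load the pot-drying balance bar, side by side

### The arm

A 6-joint arm with a two-finger parallel gripper is mounted at the origin on the work surface. World frame = base frame: x ahead of the robot, y to its left, z up, the work surface at z = 0. Lengths are in m, angles in rad, forces in N, time in s.
With the tool pointing down it reaches from about 0.3 to 0.775 m from the base axis. Payload 14.6 kg.
Tool frame: the origin (TCP) lies on the centre line of the jaws, within the pads' length; the fingertips stand 19 mm ahead of it and the grasp point (between the pads) is the TCP; z points along the fingers, y is the direction in which the jaws open and shut (so a half turn about z gives the same grasp; the last joint's range is limited). The gripper opens to 94 mm and grips with 3 to 60 N. Pads are 16 mm wide; open, the fingers measure 119 mm over their backs; the gripper's body (75 mm by 177 mm) begins 78 mm behind the grasp point.
Start: joints at [1.148, 0.3, 1.521, -0, 1.321, -0.067], TCP at [0.192, 0.516, 0.224] pointing down, gripper open.
Joint ranges: [-3.03, 3.03], [-0.79, 2.21], [0.23, 2.52], [-1.04, 4.18], [0, 3.07], [-2.55, 2.55]. Speed limits (rad/s): [2.22, 2.22, 2.57, 3.14, 3.14, 3.14].

### API

Orientations are given as [roll, pitch, yaw] about the fixed x, y, z axes, in that order (R = Rz(yaw) Ry(pitch) Rx(roll)).
In Python, from station import ctrl gives the robot as it stands. The module is installed in compiled form; this text tells all that it offers.
- The arm moves only by the shell command python3 -m creep 'ROWS' [FORCE]. ROWS is a JSON object of lists of equal length, an entry for each row: "translation": the shift along the world's x, y, z in mm, a list of three; "yaw": the turn about the world's z in rad; "gripper": the closure in counts, from 0 (fully open) to 255 (shut). A call has 1 to 5 rows; each row is the pose to reach, as a shift and turn from the pose measured when the call began; what a row does not reach only later rows make up. A row lasts 1/12 s, in which the tool goes at most 41.7 mm and 7.16 degrees, less where a joint would pass 70% of its speed; a pose out of reach is approached as far as the arm can. A call with a gripper value outside its range is refused whole. The fingers move at their own pace and stop on an object; FORCE is the grip in N (left out, the last holds). Time passes only in rows, so rows that repeat a pose let the fingers close. It gives the time, the measured TCP pose, the force and the opening at its end, in the units of the state.
- ctrl.get_obs(): the state, without advancing time (a new reading comes with each control period).
- ctrl.camera(name): name is "side" or "top" or "wrist"; returns a dict with "pixels" (384x512x3 uint8, red, green, blue), "depth" (384x512 float32, m along the optical axis (not along the pixel's ray), 0 where there is no reading), "fx", "fy", "cx", "cy" (pixels), "R" (3x3) and "t" (3): a world point X has camera coordinates R X + t; the wrist camera has in their place "tool_from_camera" (4x4, takes a point from camera to tool coordinates, whose origin is the TCP and whose axes are the flange's). Camera axes: x right, y down, z forward; pixel columns grow to the right and rows downward; lengths in m; the calibration is good to about 2 mm. A picture is of the moment at which its call begins: read the wrist's pose just before it.
- ctrl.hand_in(): hands the job in, once; it reports no verdict.
The state is a dict: "time_s": time; "qpos": joint angles; "joint_vel": joint speeds; "tau": joint torques, N m; "ee_pos": TCP position; "eef_rot": TCP orientation; "force": force on the tool from outside, world axes, zero at the start; "moment": the same for the moment, N m; "grip_width": finger opening in m.
Only numpy, scipy, OpenCV 4.12 (cv2) and the standard library are available. Lean on these libraries where they do the work, as an engineer would, in place of code of your own. Each camera call takes 0.05 s, during which the arm holds its last target. There are 200 camera calls.

### The job

Finish loading the pivoting drying bar so that it hangs level: it now leans to the robot's left under one small pot. First hang the big pot by its hanger on the pin of the right arm, then the other small pot on the free inner pin of the left arm, feeling for each pin until the hanger's socket is fully down on it and the bar carries the weight before you let go. Work gently: do not let the bar tip more than about 6 degrees either way or press a pot against the rack with more than about 15 N, and leave the pot that already hangs and the other things on the table where they are.

Things in the scene. Friction and masses are not known exactly. Their poses are not given: they have to be found in the camera images.
- stand: fixed dark steel stand (base plate 150 x 120 x 14 mm, 30 mm post) that carries the bar; origin under the post on the table; its y runs along the bar to the left arm, its -x side faces the robot. Pots are brought on from that -x side with the pot's axes parallel to the stand's, the bar passing into the gap of the hanger, then lowered
- bar (a joint): lean of the bar, rad: 0 level, + left arm down, - right arm down; steel bar 24 mm wide, 14 mm thick, on a pivot 153 mm up over the stand's origin, upper face 160 mm up when level; weak levelling spring 3.6 N m/rad, lightly damped, so it yields softly and swings past if a pot is let go before the bar carries its weight: pushing down on a pin moves it about 4.3 mm per N (right), 2 mm per N (left inner)
- seat_right (a point): middle of the slot of the right arm's only pin, on the bar's upper face, 125 mm from the pivot; axes: the bar's, y along it to the left, z up; steel pin 9 mm across, 10 mm tall, upright on the bar; its foot is set in a slot and stands anywhere within 7 mm of this point along the bar (y), unmeasured: find it by eye or by feel; it slides stiffly (3 N)
- seat_left_inner (a point): middle of the slot of the left arm's free inner pin, on the bar's upper face, 85 mm from the pivot; axes: the bar's, y along it to the left, z up; steel pin 9 mm across, 10 mm tall, upright on the bar; its foot is set in a slot and stands anywhere within 7 mm of this point along the bar (y), unmeasured: find it by eye or by feel; it slides stiffly (3 N)
- seat_left_outer (a point): foot of the outer pin of the left arm, 165 mm from the pivot, where a small pot hangs already; an upright pin 9 mm across, 10 mm tall, rises from here; z along the pin
- big: big unglazed pot, 78 mm across, 74 mm tall, about 0.4 kg, standing on the table. On it a C-shaped aluminium hanger: shank 18 x 5 mm, 29 mm off centre on its own -x side, gap 50 mm high open to +x, above it a 28 x 28 x 16 mm block with a blind socket (10.5 mm bore, 13.5 mm deep) opening downward over the pot's axis, and a wooden grip tab on top, 188 mm up in all. Origin: centre of the underside
- big_tab (a point): middle of the big pot's wooden grip tab, 166 mm above its underside; the tab is 14 mm thick along the pot's x, 26 mm wide along y, 44 mm tall
- big_eye (a point): centre of the big pot's socket mouth, facing down, on the pot's axis 128 mm above its underside, 38 mm below the tab's middle
- small: small unglazed pot, 58 mm across, 58 mm tall, about 0.2 kg, standing on the table; same hanger, block, socket and tab as the big pot, 172 mm up in all. Origin: centre of the underside
- small_tab (a point): middle of the standing small pot's wooden grip tab, 150 mm above its underside; the tab is 14 mm thick along the pot's x, 26 mm wide along y, 44 mm tall
- small_eye (a point): centre of the standing small pot's socket mouth, facing down, 112 mm above its underside, 38 mm below the tab's middle
- small_hung: the like small pot (58 mm across, 58 mm tall, about 0.2 kg) that already hangs on the outer left pin; leave it there. Origin: centre of the underside
- small_hung_eye (a point): centre of the hung small pot's socket mouth, resting on the bar
- vase_a: loose unglazed bud vase, 64 mm across, 85 mm tall, no hanger; leave alone; origin under its centre
- vase_b: loose unglazed bud vase, 56 mm across, 70 mm tall, no hanger; leave alone; origin under its centre
- mug: loose glazed mug, 80 mm across, 95 mm tall; leave alone; origin under its centre
- bowl: loose white bowl, 130 mm across, 50 mm tall; leave alone; origin under its centre
- brush: loose glaze brush lying on the table; leave alone; origin under its middle
- rib: loose wooden spatula lying on the table; leave alone; origin under its middle
Not all that is in view belongs to the job. Leave any red look-alike of the small alone.

How it is judged:
On the way, in this order (a step that is already met when the one before it is completed fails the run):
1. the big pot hangs seated on the right pin, let go, before the small pot is hung (z of big_eye in the frame of seat_right between -0.004 and 0.004 m and x of big_eye in the frame of seat_right between -0.006 and 0.006 m and y of big_eye in the frame of seat_right between -0.012 and 0.012 m and contact force between the fingers and big below 0.1 N and distance between small_eye and seat_left_inner above 0.03 m), for 0.2 s.
2. the small pot hangs seated on the inner left pin, let go (z of small_eye in the frame of seat_left_inner between -0.004 and 0.004 m and x of small_eye in the frame of seat_left_inner between -0.006 and 0.006 m and y of small_eye in the frame of seat_left_inner between -0.012 and 0.012 m and contact force between the fingers and small below 0.1 N), for 0.2 s.
At the end, for the whole second after the job is handed in: big pot fully down on the right pin, small pot on the inner left pin (socket mouth within 4 mm of the bar face, 6 mm across and 12 mm along the bar of the slot middle), third pot still on the outer left pin; bar level within 0.04 rad, pots let go and at rest (z of big_eye in the frame of seat_right between -0.004 and 0.004 m and x of big_eye in the frame of seat_right between -0.006 and 0.006 m and y of big_eye in the frame of seat_right between -0.012 and 0.012 m and z of small_eye in the frame of seat_left_inner between -0.004 and 0.004 m and x of small_eye in the frame of seat_left_inner between -0.006 and 0.006 m and y of small_eye in the frame of seat_left_inner between -0.012 and 0.012 m and distance between small_hung_eye and seat_left_outer below 0.005 m and value of joint bar between -0.04 and 0.04 rad and linear speed of each of big, small below 0.02 m/s); the robot touches nothing.
It fails at once if the bar tips more than 0.12 rad (6.9 degrees) either way (value of joint bar above 0.12 rad or value of joint bar below -0.12 rad).
It fails at once if a pot is pressed or knocked against the rack with more than 20 N (contact force between any of big, small and stand above 20 N).
It fails at once if the pot that already hangs comes off its pin (distance between small_hung_eye and seat_left_outer above 0.008 m).
It fails at once if a bystander is shifted by more than 30 mm (distance of any of vase_a, vase_b, mug, bowl, brush, rib from where it was at the start of the episode above 0.03 m).
It also fails if it takes over 72 s, if anything falls off the work surface, if the arm or the gripper's body presses on something with over 40 N, if the wrist force passes 120 N, or if a joint passes its speed limit or range.

## Working session

There is one attempt and no reset: what is moved stays moved. The work goes in short steps, Python scripts to look and compute and a shell command to move; the robot and the scene stay as the last step left them, time stands still between calls to the robot, and variables do not carry over. Pictures are saved under pics/ and viewed, about 8 in all and at most 12, crops included, and the job is handed in when it is done.

```bash
mkdir -p pics; cat > h.py <<'E'
from station import ctrl
import numpy as np, cv2
def save(n,f,crop=None,s=1):
    im=f["pixels"][...,::-1]
    if crop: x0,y0,x1,y1=crop; im=im[y0:y1,x0:x1]
    cv2.imwrite(f"pics/{n}.png",cv2.resize(im,None,fx=s,fy=s,interpolation=cv2.INTER_CUBIC))
def pts(f):
    "world point map from depth (fixed cams)"
    d=f["depth"]; v,u=np.indices(d.shape)
    P=np.stack([(u-f["cx"])/f["fx"]*d,(v-f["cy"])/f["fy"]*d,d],-1)
    return (P-np.array(f["t"]))@np.array(f["R"])
E
python3 - <<'E'
from h import *
o=ctrl.get_obs(); print(o)
for n in("top","side"):
    f=ctrl.camera(n); np.save(f"pics/{n}0.npy",f,allow_pickle=True); save(n+"0",f)
    print(n,f["fx"],f["R"],f["t"])
E
```

```text
{'time_s': 0.0, 'qpos': array([ 1.14842706e+00,  3.00487487e-01,  1.52161732e+00, -2.44375094e-05,
        1.32069754e+00, -6.66216430e-02]), 'joint_vel': array([ 7.82019036e-05,  6.90103811e-04,  1.28283775e-04,  2.83284091e-04,
       -4.66086248e-04, -1.09122861e-03]), 'tau': array([ 2.54308634e-04, -5.31803405e+01, -3.52740884e+01,  7.08354078e-02,
        2.43672665e-02, -8.86278963e-05]), 'ee_pos': array([0.19147475, 0.5153217 , 0.223862  ]), 'eef_rot': array([-3.14038407e+00, -5.69149030e-05,  2.78585106e+00]), 'force': array([ 0.22852293,  0.35884705, -0.32913877]), 'moment': array([ 0.00310826,  0.05004665, -0.00866234]), 'grip_width': 0.09384708869012388}
top 470.2176693538337 [[-4.95963266e-04 -9.99996148e-01  2.73100009e-03]
 [-9.97961714e-01  3.20675669e-04 -6.38146874e-02]
 [ 6.38135658e-02 -2.75708328e-03 -9.97958029e-01]] [0.01492065 0.50069822 1.37438504]
side 374.3778617958714 [[ 0.80232904 -0.59686249 -0.00482539]
 [-0.42413037 -0.56440931 -0.70820587]
 [ 0.41997803  0.57026073 -0.70598949]] [-0.41401577  0.29960887  0.90916   ]
```

View pics/top0.png

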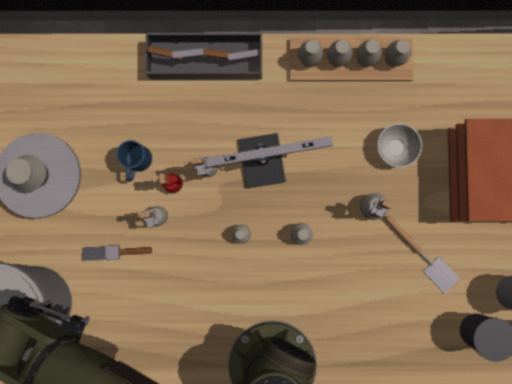

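View pics/side0.png

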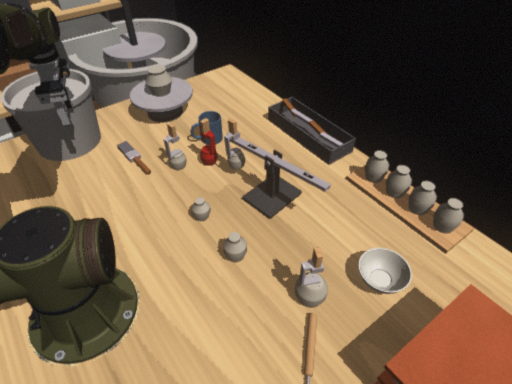

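Top view: the stand is at about (262,155), the bar runs (203,162)–(331,143), the big pot is at (372,206) and the small one at (155,215). The red look-alike is at (173,183) and the hung pot at (205,168). Next I measure these.

```bash
python3 - <<'E'
from h import *
F={n:np.load(f"pics/{n}0.npy",allow_pickle=True).item() for n in("top","side")}
P={n:pts(F[n]) for n in F}
def rect(X,lab):
    if len(X)<5: print(lab,len(X));return
    r=cv2.minAreaRect(X[:,:2].astype(np.float32)*1000); print(lab,len(X),"mean",X.mean(0).round(4),"rect",np.round(r[0],1),np.round(r[1],1),round(r[2],1),"z",X[:,2].min().round(3),X[:,2].max().round(3))
def box(n,u0,v0,u1,v1): 
    m=np.zeros((384,512),bool);m[v0:v1,u0:u1]=1;return m
hsv={n:cv2.cvtColor(F[n]["pixels"],cv2.COLOR_RGB2HSV) for n in F}
for lab,b in dict(big=(350,185,400,228),small=(130,198,175,235)).items():
    X=P["top"]; m=box("top",*b)&(X[...,2]>.02); rect(X[m],lab+" all")
    m2=m&(X[...,2]>(.172 if lab=="big" else .155)); rect(X[m2],lab+" tabtop")
    m3=m&(X[...,2]>(.115))&(X[...,2]<.15 ); rect(X[m3],lab+" block")
X=P["top"];m=box("top",188,130,340,178)&(X[...,2]>.13)&(X[...,2]<.18); 
Y=X[m];rect(Y,"bar")
A=np.c_[Y[:,1],np.ones(len(Y))];print("x vs y",np.linalg.lstsq(A,Y[:,0],rcond=None)[0],"z vs y",np.linalg.lstsq(A,Y[:,2],rcond=None)[0])
m=box("top",230,125,295,195)&(X[...,2]>.006)&(X[...,2]<.03)&(F["top"]["pixels"].sum(-1)<180);rect(X[m],"base")
X=P["side"]
for lab,b in dict(big=(285,240,335,310),small=(155,120,192,172)).items():
    m=box("s",*b); 
    m2=m&(X[...,2]>(.145 if lab=="big" else .13)); rect(X[m2],"side "+lab+" tab")
    rect(X[m&(X[...,2]>.03)],"side "+lab+" all")
m=box("s",220,125,335,192)&(X[...,2]>.13)&(X[...,2]<.178);rect(X[m],"side bar")
im=F["top"]["pixels"][...,::-1]
a=cv2.resize(im[125:180,190:340],None,fx=5,fy=5,interpolation=3)
b=cv2.resize(im[185:235,350:400],None,fx=5,fy=5,interpolation=3);c=cv2.resize(im[195:245,130:180],None,fx=5,fy=5,interpolation=3)
d=np.hstack([b,c,np.zeros((250,250,3),np.uint8)]);cv2.imwrite("pics/c1.png",np.vstack([a,d]))
E
```

```text
big all 666 mean [ 0.4594 -0.2843  0.1122] rect [ 456.5 -178.1] [391.3  97.3] 88.8 z 0.02 1.403
big tabtop 76 mean [ 0.4556 -0.2469  0.379 ] rect [ 444.6 -145.5] [ 22.6 333.7] 7.4 z 0.174 1.403
big block 111 mean [ 0.4526 -0.2896  0.1417] rect [ 456.8 -294.3] [27.3 45.9] 67.1 z 0.117 0.149
small all 422 mean [0.4344 0.3191 0.1195] rect [438.6 186. ] [ 58.1 334.1] 0.8 z 0.02 1.403
small tabtop 72 mean [0.4343 0.2934 0.3235] rect [429.  182.9] [329.9  17. ] 87.0 z 0.158 1.403
small block 116 mean [0.4278 0.3299 0.1279] rect [429.2 332.2] [44.8 27.7] 10.8 z 0.118 0.149
bar 1430 mean [0.6003 0.0283 0.161 ] rect [602.   28.8] [ 49.7 378.2] 11.4 z 0.13 0.18
x vs y [-0.17874153  0.60536916] z vs y [-0.06744058  0.16286983]
base 1335 mean [0.5919 0.0287 0.014 ] rect [601.9  28.3] [145.1 119.5] 9.1 z 0.006 0.028
side big tab 205 mean [ 0.4315 -0.3197  0.2182] rect [ 267.3 -431.7] [501.3  39.6] 36.4 z 0.145 0.852
side big all 1230 mean [ 0.4464 -0.3067  0.1005] rect [ 269.2 -423.9] [510.2  77.1] 33.4 z 0.03 0.852
side small tab 107 mean [0.4099 0.27   0.1994] rect [ 264.1 -126.1] [1011.9   23.1] 69.7 z 0.131 0.852
side small all 479 mean [0.4247 0.3156 0.1017] rect [266.5 -71. ] [1113.1   93.2] 65.4 z 0.03 0.852
side bar 1230 mean [0.5953 0.0234 0.1585] rect [599.5  25. ] [ 48.6 370.1] 12.2 z 0.13 0.178
```

View pics/c1.png

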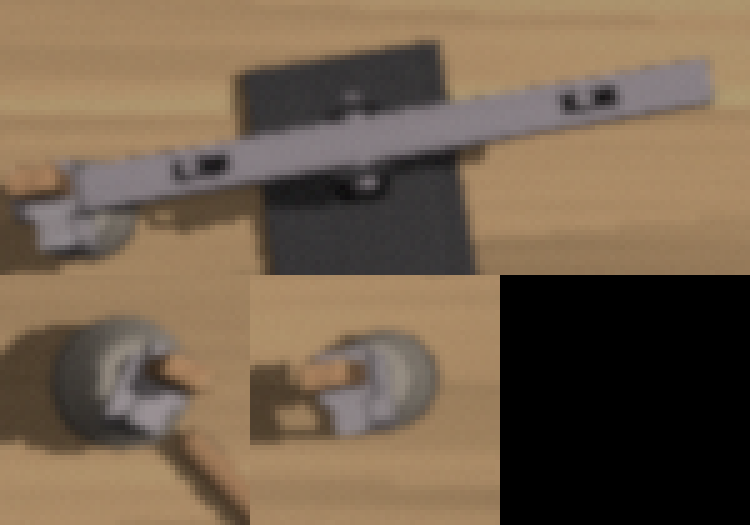

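```bash
python3 - <<'E'
from h import *
F={n:np.load(f"pics/{n}0.npy",allow_pickle=True).item() for n in("top","side")}
P={n:pts(F[n]) for n in F}
def R(X,lab):
    X=X[np.all(np.abs(X-np.median(X,0))<.06,1)]
    r=cv2.minAreaRect(X[:,:2].astype(np.float32)*1000);w=np.linalg.eigh(np.cov(X[:,:2].T));d=w[1][:,1]
    print(lab,len(X),"med",X.mean(0).round(4),"rect",np.round(r[0],1),np.round(r[1],1),round(r[2],1),"pca",np.degrees(np.arctan2(d[1],d[0])).round(1),(np.sqrt(w[0])*1e3).round(1),"z",np.percentile(X[:,2],[2,98]).round(3))
B=dict(big=((.4,.53),(-.37,-.23)),small=((.38,.5),(.26,.38)))
T=dict(big=(.144,.188),small=(.128,.172))
for lab,(bx,by) in B.items():
  for n in F:
    X=P[n];hsv=cv2.cvtColor(F[n]["pixels"],cv2.COLOR_RGB2HSV);s=hsv[...,1]
    m=(X[...,0]>bx[0])&(X[...,0]<bx[1])&(X[...,1]>by[0])&(X[...,1]<by[1])
    z=X[...,2];t=T[lab]
    for q,mm in dict(tab=m&(z>t[0]+.004)&(z<t[1]+.008)&(s>90),top=m&(z>t[1]-.004)&(z<t[1]+.006)&(s>90),block=m&(z>t[0]-.016)&(z<t[0]+.005)&(s<80),shank=m&(z>t[0]-.05)&(z<t[0]-.018)&(s<60),pot=m&(z>.015)&(z<t[0]-.075)&(s<90)).items():
        if mm.sum()>8:R(X[mm],f"{lab} {n} {q}")
for n in F:
    X=P[n];s=cv2.cvtColor(F[n]["pixels"],cv2.COLOR_RGB2HSV)[...,1]
    m=(np.abs(X[...,1]-.03)<.2)&(np.abs(X[...,0]-.6)<.07)&(X[...,2]>.135)&(X[...,2]<.185)&(s<60);Y=X[m]
    for it in range(3):
        A=np.c_[Y[:,1],np.ones(len(Y))];c=np.linalg.lstsq(A,Y[:,0],rcond=None)[0];cz=np.linalg.lstsq(A,Y[:,2],rcond=None)[0]
        k=(abs(Y[:,0]-A@c)<.014)&(abs(Y[:,2]-A@cz)<.006)&(Y[:,1]<.16);Y=Y[k]
    A=np.c_[Y[:,1],np.ones(len(Y))];c=np.linalg.lstsq(A,Y[:,0],rcond=None)[0];cz=np.linalg.lstsq(A,Y[:,2],rcond=None)[0]
    print(n,"bar",len(Y),c,cz,"yrange",Y[:,1].min(),Y[:,1].max(),"yawdeg",-np.degrees(np.arctan(c[0])))
E
```

```text
big top tab 65 med [ 0.4637 -0.2964  0.1862] rect [ 463.9 -297.3] [24.8 13.8] 65.1 pca 67.9 [4.1 7.9] z [0.167 0.193]
big top top 54 med [ 0.4636 -0.2979  0.1882] rect [ 463.9 -297.5] [25.  13.6] 67.6 pca 66.2 [4.  7.4] z [0.185 0.193]
big top block 105 med [ 0.4528 -0.2899  0.1426] rect [ 456.8 -294.3] [27.3 45.9] 67.1 pca 175.1 [ 6.9 12.6] z [0.132 0.148]
big top shank 12 med [ 0.4389 -0.2815  0.1084] rect [ 438.7 -283.1] [13.8  3.8] 61.6 pca 55.9 [1.3 5.5] z [0.095 0.12 ]
big top pot 271 med [ 0.4653 -0.2835  0.0537] rect [ 463.9 -296. ] [76.8 73.3] 11.1 pca 176.9 [19.8 23.6] z [0.03  0.068]
big side tab 166 med [ 0.4581 -0.2997  0.1755] rect [ 461.4 -297.2] [27.8 14.4] 63.8 pca 73.0 [4.4 8.2] z [0.152 0.189]
big side top 68 med [ 0.4612 -0.2974  0.1868] rect [ 461.7 -296.5] [26.2 14.3] 63.4 pca 63.8 [4.2 7.6] z [0.184 0.189]
big side block 188 med [ 0.4492 -0.2966  0.1408] rect [ 454.1 -293.6] [28.3 45.6] 64.3 pca 135.3 [ 6.6 13.5] z [0.129 0.147]
big side shank 24 med [ 0.4324 -0.2906  0.1099] rect [ 433.5 -290. ] [6.8 5.1] 57.7 pca 96.1 [1.2 2.4] z [0.095 0.124]
big side pot 53
[... 741 characters left out ...]
rect [435.1 334.3] [ 9.9 25.7] 8.3 pca 100.8 [3.5 8.1] z [0.168 0.172]
small side block 89 med [0.4244 0.3278 0.1236] rect [426.6 332.8] [45.  30.1] 15.9 pca 171.0 [ 6.6 13.2] z [0.114 0.131]
small side shank 21 med [0.407  0.3256 0.0956] rect [406.5 325.6] [7.6 8.9] 50.7 pca 103.4 [1.8 3.3] z [0.082 0.11 ]
small side pot 161 med [0.4287 0.3167 0.0346] rect [430.6 320.5] [33.4 55.6] 72.3 pca 163.5 [ 6.9 15.4] z [0.016 0.051]
top bar 999 [-0.1640964   0.60646343] [-0.08398387  0.16243199] yrange -0.1570711375158919 0.15983268555810048 yawdeg 9.318977643192659
side bar 630 [-0.16290555  0.60195761] [-0.0823359   0.16085725] yrange -0.1587233534246049 0.1586718637191967 yawdeg 9.252523344931703
```

```bash
python3 -m creep '{"translation":[[20,-30,20],[40,-60,40],[60,-90,60],[80,-115,80],[100,-140,100]],"yaw":[-0.12,-0.24,-0.36,-0.48,-0.58],"gripper":[40,40,40,40,40]}' 40 | tail -3
python3 -m creep '{"translation":[[25,-32,0],[50,-64,0],[75,-96,0],[100,-128,0],[125,-160,0]],"yaw":[-0.12,-0.24,-0.36,-0.47,-0.47],"gripper":[80,80,80,80,80]}' | tail -3
python3 -m creep '{"translation":[[25,-32,0],[50,-64,0],[75,-96,0],[100,-130,0],[100,-130,0]],"yaw":[0,0,0,0,0],"gripper":[80,80,80,80,80]}' | tail -3
python3 - <<'E'
from h import *
o=ctrl.get_obs();f=ctrl.camera("wrist");print(o["ee_pos"],o["eef_rot"],o["grip_width"],o["qpos"].round(2),o["force"]);print(np.array(f["tool_from_camera"]).round(4),f["fx"])
f["o"]=o;np.save("pics/w1.npy",f,allow_pickle=True);save("w1",f,s=1.4)
E
```

```text
eef_rot: [-3.14, -0.0, 2.2]
force: [0.3, 0.9, 0.1]
grip_width: 0.0793
eef_rot: [-3.14, -0.0, 1.722]
force: [1.1, 0.3, -0.0]
grip_width: 0.0647
eef_rot: [-3.139, 0.001, 1.718]
force: [-0.6, 0.1, -0.3]
grip_width: 0.0641
[0.52012584 0.07698478 0.32353561] [-3.13859160e+00  8.48346549e-04  1.71767354e+00] 0.06407944471254905 [ 0.08  0.19  1.43 -0.    1.53 -0.07] [-0.63706873  0.14254454 -0.30705541]
[[-3.000e-04 -9.598e-01 -2.808e-01  8.190e-02]
 [ 1.000e+00 -2.000e-04 -5.000e-04  1.000e-04]
 [ 4.000e-04 -2.808e-01  9.598e-01 -1.602e-01]
 [ 0.000e+00  0.000e+00  0.000e+00  1.000e+00]] 335.8692126252797
```

View pics/w1.png

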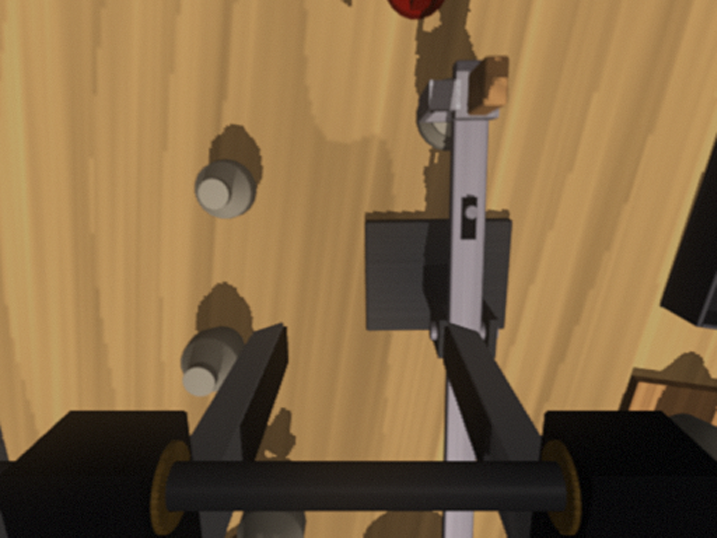

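Left slot is at view (469,217), with its pin standing toward the outer end at (471,212). I shift right to see the right slot.

```bash
python3 -m creep '{"translation":[[5,-41,0],[10,-82,0],[15,-123,0],[20,-164,0],[25,-205,0]],"yaw":[0,0,0,0,0],"gripper":[80,80,80,80,80]}' | tail -3
python3 -m creep '{"translation":[[0,-20,0],[0,-20,0],[0,-20,0]],"yaw":[0,0,0],"gripper":[80,80,80]}' | tail -3
cat >> h.py <<'E'
def Rt(rpy):
    from scipy.spatial.transform import Rotation as R
    return R.from_euler("xyz",rpy).as_matrix()
def wray(f,u,v,z):
    "cast wrist pixel onto world plane height z"
    o=f["o"];T=np.array(f["tool_from_camera"]);M=Rt(o["eef_rot"])
    d=M@T[:3,:3]@np.array([(u-f["cx"])/f["fx"],(v-f["cy"])/f["fy"],1]);p=M@T[:3,3]+o["ee_pos"]
    return p+d*(z-p[2])/d[2]
def wpts(f):
    o=f["o"];T=np.array(f["tool_from_camera"]);M=Rt(o["eef_rot"]);d=f["depth"];v,u=np.indices(d.shape)
    P=np.stack([(u-f["cx"])/f["fx"]*d,(v-f["cy"])/f["fy"]*d,d],-1)
    return P@(M@T[:3,:3]).T+M@T[:3,3]+o["ee_pos"]
E
python3 - <<'E'
from h import *
o=ctrl.get_obs();f=ctrl.camera("wrist");print(o["ee_pos"],o["eef_rot"])
f["o"]=o;np.save("pics/w2.npy",f,allow_pickle=True);save("w2",f,s=1)
g=np.load("pics/w1.npy",allow_pickle=True).item()
a=cv2.resize(g["pixels"][125:185,310:360],(400,480),interpolation=3);
b=cv2.resize(f["pixels"],(0,0),fx=.75,fy=.75)
h=np.zeros((480,400+384,3),np.uint8);h[:,:400]=a;h[:288,400:]=b;cv2.imwrite("pics/c2.png",h[...,::-1])
E
```

```text
eef_rot: [-3.138, -0.0, 1.719]
force: [0.8, 0.4, 0.3]
grip_width: 0.0644
eef_rot: [-3.138, -0.001, 1.718]
force: [0.6, 1.2, -0.7]
grip_width: 0.0643
[ 0.54321612 -0.14535888  0.32347914] [-3.13794876e+00 -6.21413702e-04  1.71841849e+00]
```

View pics/c2.png

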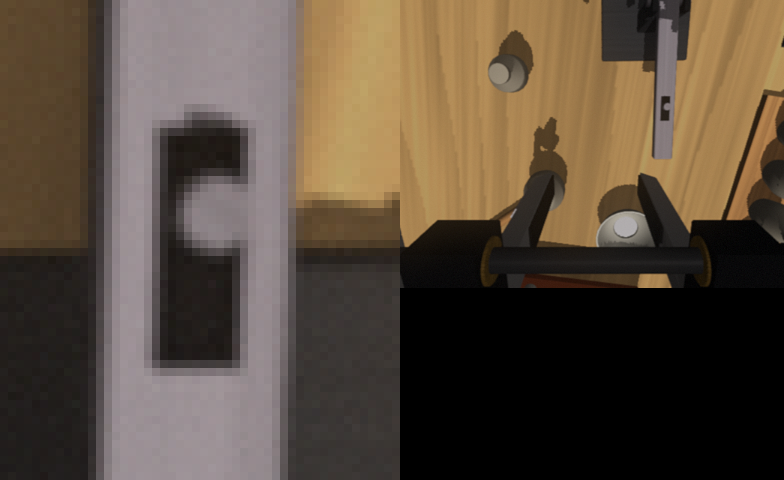

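```bash
python3 - <<'E'
from h import *
f=np.load("pics/w2.npy",allow_pickle=True).item()
a=cv2.resize(f["pixels"][115:175,330:380],(500,600),interpolation=3);cv2.imwrite("pics/c3.png",a[...,::-1])
for n in("w1","w2"):
    g=np.load(f"pics/{n}.npy",allow_pickle=True).item();P=wpts(g)
    m=(P[...,2]>.135)&(P[...,2]<.185)&(abs(P[...,0]-.6+.164*(P[...,1]-.03))<.03)&(P[...,1]<.16)
    Y=P[m]
    for i in range(3):
        A=np.c_[Y[:,1],np.ones(len(Y))];c=np.linalg.lstsq(A,Y[:,0],rcond=None)[0];cz=np.linalg.lstsq(A,Y[:,2],rcond=None)[0]
        k=(abs(Y[:,0]-A@c)<.014)&(abs(Y[:,2]-A@cz)<.004);Y=Y[k]
    print(n,len(Y),c,cz,Y[:,1].min(),Y[:,1].max())
E
```

```text
w1 4017 [-0.15179222  0.60436509] [-0.08258666  0.16228567] -0.14340345128823467 0.15996952945132997
w2 5560 [-0.15730996  0.60569726] [-0.08337203  0.16227918] -0.15814596494807057 0.029646492433961835
```

View pics/c3.png

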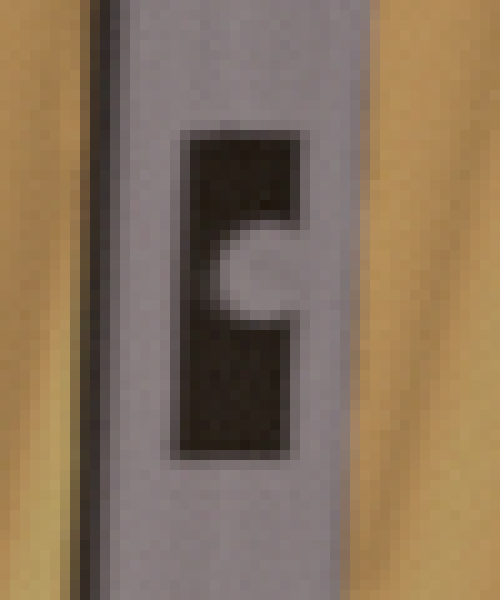

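```bash
python3 - <<'E'
from h import *
for n,pin,s0,s1,z in(("w1",(336.6,151.8),(335.2,140.6),(334.6,170.3),.1535),("w2",(356.5,142.2),(354.4,128),(353.2,160.8),.1705)):
    f=np.load(f"pics/{n}.npy",allow_pickle=True).item()
    a=wray(f,*s0,z);b=wray(f,*s1,z);p=wray(f,*pin,z+.01)
    print(n,"slot",a.round(4),b.round(4),"mid",((a+b)/2).round(4),"len",np.linalg.norm(a-b),"pintop",p.round(4))
yaw=.160;ex=np.array([np.cos(yaw),np.sin(yaw)]);ey=np.array([-ex[1],ex[0]])
o=np.array([.600,.0285])
print("L",o+ey*.085,"R",o-ey*.125)
E
```

```text
w1 slot [0.5853 0.1292 0.1535] [0.5908 0.1001 0.1535] mid [0.5881 0.1147 0.1535] len 0.029562438226558675 pintop [0.5865 0.1198 0.1635]
w2 slot [ 0.6193 -0.0776  0.1705] [ 0.6249 -0.1074  0.1705] mid [ 0.6221 -0.0925  0.1705] len 0.030380886430754366 pintop [ 0.6211 -0.0891  0.1805]
L [0.58645795 0.11241432] R [ 0.61991478 -0.09490341]
```

```bash
python3 -m creep '{"translation":[[-20,-38,0],[-40,-76,0],[-60,-114,0],[-80,-152,0],[-80,-152,-20]],"yaw":[-0.12,-0.24,-0.36,-0.48,-0.58],"gripper":[70,70,70,70,70]}' | tail -4
python3 -m creep '{"translation":[[0,0,-20],[0,0,-40],[0,0,-40]],"yaw":[0,0,0],"gripper":[70,70,70]}' | tail -3
python3 - <<'E'
from h import *
o=ctrl.get_obs();f=ctrl.camera("wrist");print(o["ee_pos"],o["eef_rot"],o["force"])
f["o"]=o;np.save("pics/w3.npy",f,allow_pickle=True);save("w3",f,s=1)
P=wpts(f);s=cv2.cvtColor(f["pixels"],cv2.COLOR_RGB2HSV)[...,1]
for q,m in dict(top=(abs(P[...,2]-.188)<.005)&(s>80),tab=(P[...,2]>.15)&(P[...,2]<.195)&(s>80),block=(P[...,2]>.13)&(P[...,2]<.15)&(s<80)).items():
    m&=(abs(P[...,0]-.46)<.05)&(abs(P[...,1]+.297)<.05)
    X=P[m]; print(q,len(X))
    if len(X)>8:
        r=cv2.minAreaRect(X[:,:2].astype(np.float32)*1000);print(X.mean(0),r)
E
```

```text
ee_pos: [0.462, -0.2997, 0.3069]
eef_rot: [3.139, 0.001, 1.132]
force: [0.4, 0.1, 0.3]
grip_width: 0.0682
eef_rot: [-3.139, 0.0, 1.133]
force: [-1.4, 0.5, -0.6]
grip_width: 0.0678
[ 0.46153748 -0.29762882  0.2636614 ] [-3.13901191e+00  3.37731292e-04  1.13301342e+00] [-1.41044521  0.46881333 -0.61556159]
top 623
[ 0.46320668 -0.29616623  0.1877145 ] ((462.7781677246094, -296.86065673828125), (26.431657791137695, 13.609649658203125), 64.70850372314453)
tab 799
[ 0.46437528 -0.29378602  0.18341064] ((462.8239440917969, -296.7638244628906), (26.645902633666992, 13.609649658203125), 64.70851135253906)
block 1038
[ 0.45534953 -0.29018162  0.1429212 ] ((455.4034423828125, -293.12213134765625), (28.190977096557617, 44.79033279418945), 64.59246063232422)
```

View pics/w3.png

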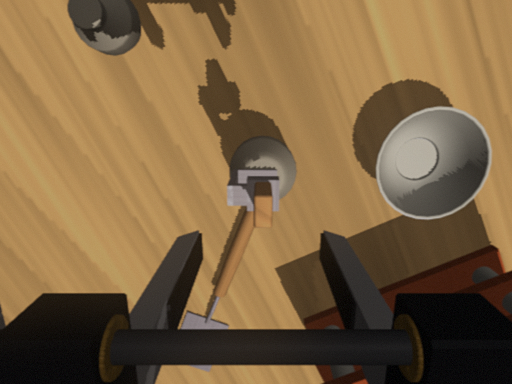

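The tab is centred between the fingers at (262,205), offset about 1 mm. I descend and grasp.

```bash
python3 -m creep '{"translation":[[1,1,-30],[1,1,-60],[1,1,-85],[1,1,-96],[1,1,-96]],"yaw":[0,0,0,0,0],"gripper":[70,70,70,70,70]}' 40| tail -4
python3 -m creep '{"translation":[[0,0,0],[0,0,0],[0,0,0],[0,0,0],[0,0,0]],"yaw":[0,0,0,0,0],"gripper":[255,255,255,255,255]}' 40| tail -4
python3 -m creep '{"translation":[[0,0,0],[0,0,0],[0,0,0],[0,0,0],[0,0,0]],"yaw":[0,0,0,0,0],"gripper":[255,255,255,255,255]}' 40| tail -4
```

```text
ee_pos: [0.4632, -0.2958, 0.1691]
eef_rot: [-3.139, 0.0, 1.135]
force: [0.4, -0.8, 0.6]
grip_width: 0.0682
ee_pos: [0.4634, -0.296, 0.1699]
eef_rot: [-3.14, 0.0, 1.135]
force: [0.5, 0.0, -1.3]
grip_width: 0.0379
ee_pos: [0.4635, -0.296, 0.1699]
eef_rot: [-3.14, 0.0, 1.135]
force: [0.2, 0.6, 0.3]
grip_width: 0.0135
```

```bash
python3 -m creep '{"translation":[[0,0,10],[0,0,30],[0,0,50],[0,0,70],[0,0,75]],"yaw":[0,0,0,0,0],"gripper":[255,255,255,255,255]}' | tail -4
python3 -m creep '{"translation":[[8,20,0],[22,50,0],[36,85,0],[48,120,0],[60,150,0]],"yaw":[0.1,0.22,0.34,0.46,0.56],"gripper":[255,255,255,255,255]}' | tail -4
python3 -m creep '{"translation":[[10,22,-3],[19,40,-5],[19,40,-5],[19,40,-5],[19,40,-5]],"yaw":[0.035,0.035,0.035,0.035,0.035],"gripper":[255,255,255,255,255]}' | tail -4
python3 - <<'E'
from h import *
o=ctrl.get_obs();f=ctrl.camera("wrist");print(o["ee_pos"],o["eef_rot"],o["force"],o["moment"],o["grip_width"])
f["o"]=o;np.save("pics/w4.npy",f,allow_pickle=True)
s=ctrl.camera("side");np.save("pics/s4.npy",s,allow_pickle=True)
cv2.imwrite("pics/c4.png",np.hstack([cv2.resize(f["pixels"],(400,300)),cv2.resize(s["pixels"][100:280,180:420],(400,300))])[...,::-1])
P=wpts(f)
print("TCP",o["ee_pos"]); s=cv2.cvtColor(f["pixels"],cv2.COLOR_RGB2HSV)[...,1]
m=(abs(P[...,2]-o["ee_pos"][2]+.02)<.012)&(np.hypot(P[...,0]-o["ee_pos"][0],P[...,1]-o["ee_pos"][1])<.06)&(s<80)
X=P[m];print(len(X));
if len(X)>8: print(cv2.minAreaRect(X[:,:2].astype(np.float32)*1000),X.mean(0))
E
```

```text
ee_pos: [0.464, -0.2964, 0.2483]
eef_rot: [3.139, 0.001, 1.135]
force: [-0.1, 0.5, -4.0]
grip_width: 0.0136
ee_pos: [0.524, -0.1443, 0.2477]
eef_rot: [3.14, 0.0, 1.701]
force: [0.9, -1.0, -3.6]
grip_width: 0.0135
ee_pos: [0.5426, -0.1047, 0.2422]
eef_rot: [3.141, 0.0, 1.736]
force: [-0.0, 0.6, -3.6]
grip_width: 0.014
[ 0.5426438  -0.10474425  0.24222073] [3.14114853e+00 3.26879699e-04 1.73575544e+00] [-0.02915959  0.59185457 -3.55913466] [-0.11294922  0.07227725  0.03773429] 0.014025947319548093
TCP [ 0.5426438  -0.10474425  0.24222073]
1282
((532.810791015625, -99.91032409667969), (52.227500915527344, 18.36969757080078), 30.938627243041992) [ 0.53030242 -0.10018129  0.21770318]
```

View pics/c4.png

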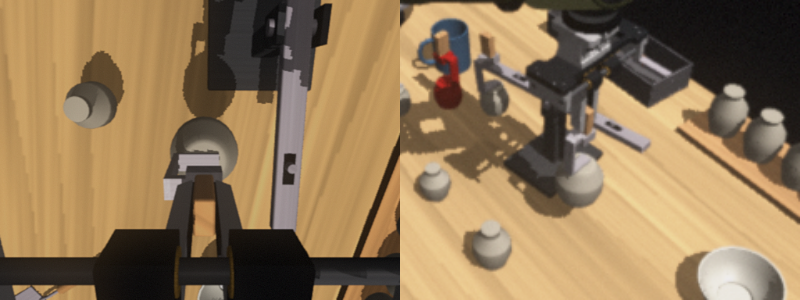

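Pot held; the wrist view shows the slot at about (289,168). I remeasure pin and block from here.

```bash
python3 - <<'E'
from h import *
f=np.load("pics/w4.npy",allow_pickle=True).item();P=wpts(f);o=f["o"];v=f["pixels"].max(-1);s=cv2.cvtColor(f["pixels"],cv2.COLOR_RGB2HSV)[...,1]
d=P-o["ee_pos"];m=(abs(d[...,2]+.026)<.004)&(np.hypot(d[...,0],d[...,1])<.06)&(v>90)&(s<70)
X=P[m];print("blocktop",len(X),cv2.minAreaRect(X[:,:2].astype(np.float32)*1000),X[:,2].mean())
ex=np.array([.987,.161]);dd=d[m][:,:2];ly=dd@np.array([-.161,.987]);lx=dd@ex;print("stand-frame rel TCP x",lx.min(),lx.max(),"y",np.percentile(ly,[1,99]))
# slot dark blob
g=(v<55).astype(np.uint8);g[:, :340]=0;g[:,400:]=0;g[:180]=0;g[250:]=0
n,L,st,c=cv2.connectedComponentsWithStats(g);print([ (x.tolist(),y.round(1).tolist()) for x,y in zip(st[1:],c[1:])])
m=np.zeros(v.shape,bool);m[185:245,355:385]=1
m&=(v>80);Y=P[m];Y=Y[abs(Y[:,2]-.17)<.008];print("bar z near slot",np.median(Y[:,2]))
cv2.imwrite("pics/c5.png",cv2.resize(f["pixels"][185:245,345:395],(500,600),interpolation=3)[...,::-1])
E
```

```text
blocktop 491 ((532.37109375, -101.45347595214844), (49.2663459777832, 18.049654006958008), 28.051345825195312) 0.21623006432893024
stand-frame rel TCP x -0.031084789064953603 0.0138610568670001 y [-0.00979508  0.01212997]
[([353, 180, 1, 1, 1], [353.0, 180.0]), ([353, 182, 1, 5, 5], [353.0, 184.0]), ([353, 188, 1, 1, 1], [353.0, 188.0]), ([352, 190, 2, 10, 13], [352.3, 194.3]), ([362, 197, 16, 39, 381], [369.1, 216.0]), ([352, 201, 1, 4, 4], [352.0, 202.5]), ([351, 206, 2, 2, 3], [351.7, 206.3]), ([351, 209, 2, 15, 17], [351.1, 215.4]), ([349, 225, 3, 25, 30], [349.7, 237.6])]
bar z near slot 0.16985020278919316
```

View pics/c5.png

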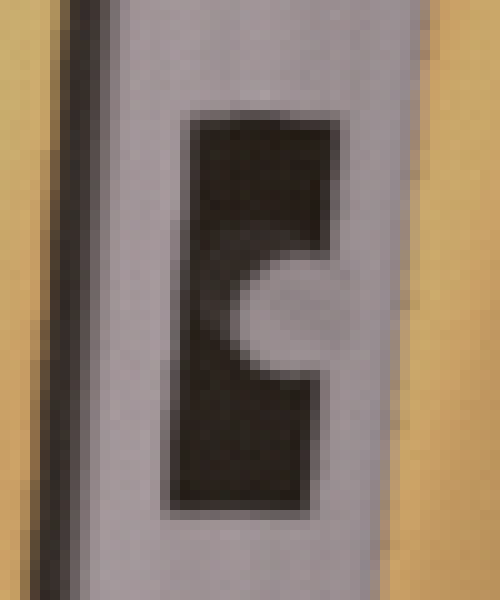

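```bash
python3 - <<'E'
from h import *
f=np.load("pics/w4.npy",allow_pickle=True).item();o=f["o"]
p=wray(f,374.6,216.4,.1800);s=wray(f,370,216.3,.170)
ex=np.array([.987,.161]);ey=np.array([-.161,.987])
for q in(p,s): d=(q-o["ee_pos"])[:2];print(q.round(4),d@ex,d@ey)
E
```

```text
[ 0.6212 -0.0894  0.18  ] 0.07996094391549116 0.0025182852297320466
[ 0.6219 -0.0928  0.17  ] 0.08018153046648782 -0.000986996701052124
```

```bash
python3 -m creep '{"translation":[[0,4,-6],[12,6,-6],[24,8,-6],[36,11,-6],[45,13,-6]],"yaw":[-0.003,-0.003,-0.003,-0.003,-0.003],"gripper":[255,255,255,255,255]}' | tail -4
python3 -m creep '{"translation":[[10,1,0],[20,3,0],[30,4,0],[33,5,0],[33,5,0]],"yaw":[0,0,0,0,0],"gripper":[255,255,255,255,255]}' | tail -4
python3 - <<'E'
from h import *
o=ctrl.get_obs();print(o["ee_pos"],o["eef_rot"],o["force"])
E
```

```text
ee_pos: [0.5881, -0.0924, 0.236]
eef_rot: [3.141, 0.0, 1.731]
force: [-0.2, -0.5, -3.9]
grip_width: 0.014
ee_pos: [0.6212, -0.0875, 0.2353]
eef_rot: [3.141, -0.0, 1.73]
force: [-0.4, 0.2, -3.7]
grip_width: 0.0137
[ 0.62116297 -0.08751346  0.23525916] [ 3.14146037e+00 -9.10453284e-06  1.73015746e+00] [-0.40941646  0.23792116 -3.72939872]
```

```bash
cat >> h.py <<'E'
def bar(n="w"):
    "wrist look: bar height line vs distance along stand y from pivot"
    o=ctrl.get_obs();f=ctrl.camera("wrist");f["o"]=o;np.save(f"pics/{n}.npy",f,allow_pickle=True)
    P=wpts(f);q=P[...,:2]-np.array([.6025,.0301]);x=q@np.array([.987,.161]);y=q@np.array([-.161,.987])
    m=(abs(x)<.010)&(abs(P[...,2]-.16)<.03)&(y>-.18)&(y<.14)&(f["pixels"].max(-1)>80)
    Y=np.c_[y[m],P[...,2][m]]
    for i in range(4):
        c=np.polyfit(Y[:,0],Y[:,1],1);r=abs(Y[:,1]-np.polyval(c,Y[:,0]));Y=Y[r<max(.003,np.median(r)*2)]
    print("tcp",o["ee_pos"].round(4),"yaw",o["eef_rot"][2].round(4),"F",o["force"].round(2),"lean",-c[0].round(4),"z0",c[1].round(4),len(Y),"yr",Y[:,0].min().round(3),Y[:,0].max().round(3),"z@-.125",np.polyval(c,-.125).round(4),"z@.085",np.polyval(c,.085).round(4))
    return f
E
python3 -m creep '{"translation":[[0,-0.6,-5],[0,-0.6,-9],[0,-0.6,-9],[0,-0.6,-9]],"yaw":[0,0,0,0],"gripper":[255,255,255,255]}' | tail -4
python3 -c "from h import *;bar('b1')"
python3 -m creep '{"translation":[[0,0,-2],[0,0,-4],[0,0,-6],[0,0,-8],[0,0,-8]],"yaw":[0,0,0,0,0],"gripper":[255,255,255,255,255]}' | tail -4
python3 -c "from h import *;bar('b2')"
```

```text
ee_pos: [0.6208, -0.0882, 0.2259]
eef_rot: [-3.141, -0.0, 1.73]
force: [-0.6, -0.1, -3.4]
grip_width: 0.0141
tcp [ 0.6208 -0.0882  0.2259] yaw 1.7299 F [-0.6 -0.1 -3.4] lean 0.0841 z0 0.1599 528 yr -0.18 -0.023 z@-.125 0.1704 z@.085 0.1528
ee_pos: [0.6208, -0.0882, 0.2177]
eef_rot: [-3.141, -0.0, 1.73]
force: [0.2, 0.5, -3.3]
grip_width: 0.0137
tcp [ 0.6208 -0.0882  0.2177] yaw 1.7301 F [ 0.19  0.51 -3.28] lean 0.0828 z0 0.1599 785 yr -0.18 -0.031 z@-.125 0.1703 z@.085 0.1529
```

It is engaged: 4.5 mm past the pin top with the lean unchanged. I lower slowly and let the bar take the weight.

```bash
python3 -m creep '{"translation":[[0,0,-1.5],[0,0,-3],[0,0,-4.5],[0,0,-6],[0,0,-6]],"yaw":[0,0,0,0,0],"gripper":[255,255,255,255,255]}' | tail -4
python3 -c "from h import *;bar('b3')"
python3 -m creep '{"translation":[[0,-0.2,-1.5],[0,-0.2,-3],[0,-0.3,-4.5],[0,-0.4,-6],[0,-0.4,-6]],"yaw":[0,0,0,0,0],"gripper":[255,255,255,255,255]}' | tail -4
python3 -c "from h import *;bar('b4')"
```

```text
ee_pos: [0.6208, -0.0882, 0.2116]
eef_rot: [-3.141, -0.0, 1.73]
force: [-0.2, -0.3, -3.2]
grip_width: 0.0136
tcp [ 0.6208 -0.0882  0.2116] yaw 1.73 F [-0.16 -0.3  -3.22] lean 0.0713 z0 0.16 965 yr -0.18 -0.034 z@-.125 0.1689 z@.085 0.1539
ee_pos: [0.6208, -0.0886, 0.2055]
eef_rot: [-3.141, -0.0, 1.73]
force: [0.5, -0.2, -3.1]
grip_width: 0.0135
tcp [ 0.6208 -0.0886  0.2055] yaw 1.73 F [ 0.49 -0.25 -3.13] lean 0.0274 z0 0.1599 915 yr -0.18 -0.037 z@-.125 0.1633 z@.085 0.1576
```

```bash
python3 -m creep '{"translation":[[0,-0.1,-1.5],[0,-0.2,-3],[0,-0.3,-4.5],[0,-0.4,-6],[0,-0.4,-6]],"yaw":[0,0,0,0,0],"gripper":[255,255,255,255,255]}' | tail -4
python3 -c "from h import *;bar('b5')"
python3 -m creep '{"translation":[[0,0,-1],[0,0,-2],[0,0,-3],[0,0,-3],[0,0,-3]],"yaw":[0,0,0,0,0],"gripper":[255,255,255,255,255]}' | tail -4
python3 -c "from h import *;bar('b6')"
```

```text
ee_pos: [0.6209, -0.089, 0.1996]
eef_rot: [-3.141, -0.0, 1.73]
force: [0.5, -0.0, -0.3]
grip_width: 0.0138
tcp [ 0.6209 -0.089   0.1996] yaw 1.73 F [ 0.49 -0.04 -0.33] lean -0.0213 z0 0.16 789 yr -0.18 -0.04 z@-.125 0.1573 z@.085 0.1618
ee_pos: [0.6209, -0.0891, 0.1968]
eef_rot: [-3.141, -0.0, 1.73]
force: [-0.3, -1.2, 0.6]
grip_width: 0.0137
tcp [ 0.6209 -0.0891  0.1968] yaw 1.7299 F [-0.26 -1.24  0.58] lean -0.0461 z0 0.1599 724 yr -0.18 -0.042 z@-.125 0.1542 z@.085 0.1639
```

```bash
python3 -m creep '{"translation":[[0,0,0],[0,0,0],[0,0,0],[0,0,0],[0,0,0]],"yaw":[0,0,0,0,0],"gripper":[195,185,175,165,165]}' | tail -4
python3 -c "from h import *;bar('b7')"
python3 -m creep '{"translation":[[0,0,0],[0,0,10],[0,0,30],[0,0,60],[0,0,90]],"yaw":[0,0,0,0,0],"gripper":[150,150,150,150,150]}' | tail -4
python3 - <<'E'
from h import *
f=bar('b8');s=ctrl.camera("side");t=ctrl.camera("top");np.save("pics/t8.npy",t,allow_pickle=True);np.save("pics/s8.npy",s,allow_pickle=True)
cv2.imwrite("pics/c6.png",np.hstack([cv2.resize(f["pixels"],(400,300)),cv2.resize(s["pixels"][100:280,140:380],(400,300))])[...,::-1])
E
```

```text
ee_pos: [0.6209, -0.089, 0.1968]
eef_rot: [-3.141, -0.0, 1.73]
force: [0.1, 0.2, -0.8]
grip_width: 0.033
tcp [ 0.6209 -0.089   0.1968] yaw 1.73 F [ 0.13  0.16 -0.82] lean -0.0412 z0 0.1597 1576 yr -0.098 -0.041 z@-.125 0.1545 z@.085 0.1632
ee_pos: [0.6206, -0.089, 0.2883]
eef_rot: [-3.14, -0.0, 1.73]
force: [-0.2, -0.0, 0.8]
grip_width: 0.0389
tcp [ 0.6206 -0.089   0.2883] yaw 1.7299 F [-0.2  -0.05  0.79] lean -0.0425 z0 0.1599 2990 yr -0.18 0.018 z@-.125 0.1546 z@.085 0.1635
```

View pics/c6.png

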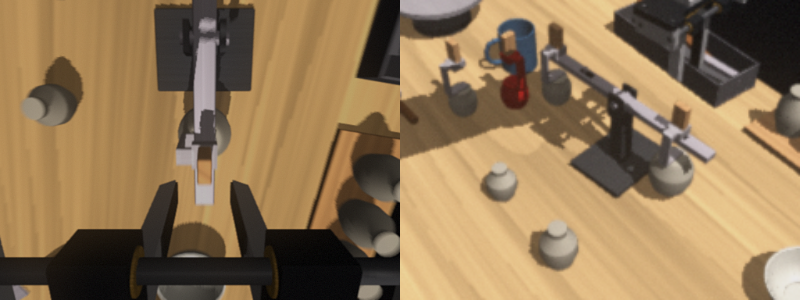

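The big pot hangs seated and the bar is at -0.042 rad. Now the small pot.

```bash
python3 -m creep '{"translation":[[-15,34,0],[-30,70,0],[-45,106,0],[-60,142,0],[-76,178,0]],"yaw":[0,0,0,0,0],"gripper":[110,110,110,110,110]}' | tail -4
python3 -m creep '{"translation":[[-16,37,0],[-32,74,0],[-48,111,0],[-64,148,0],[-80,185,0]],"yaw":[0,0,0,0,0],"gripper":[70,70,70,70,70]}' | tail -4
python3 -m creep '{"translation":[[-15,35,0],[-29,60,-15],[-29,60,-35],[-29,60,-35]],"yaw":[0,0,0,0],"gripper":[70,70,70,70]}' | tail -4
python3 - <<'E'
from h import *
o=ctrl.get_obs();f=ctrl.camera("wrist");print(o["ee_pos"],o["eef_rot"],o["force"])
f["o"]=o;np.save("pics/w9.npy",f,allow_pickle=True);save("w9",f,s=1)
P=wpts(f);s=cv2.cvtColor(f["pixels"],cv2.COLOR_RGB2HSV)[...,1]
for q,m in dict(top=(abs(P[...,2]-.172)<.005)&(s>80),tab=(P[...,2]>.135)&(P[...,2]<.18)&(s>80),block=(P[...,2]>.114)&(P[...,2]<.134)&(s<80)).items():
    m&=(abs(P[...,0]-.436)<.05)&(abs(P[...,1]-.333)<.04)
    X=P[m]; print(q,len(X))
    if len(X)>8: print(X.mean(0),cv2.minAreaRect(X[:,:2].astype(np.float32)*1000))
E
```

```text
ee_pos: [0.5442, 0.0902, 0.289]
eef_rot: [3.139, 0.001, 1.73]
force: [0.8, 0.4, -0.2]
grip_width: 0.0534
ee_pos: [0.4627, 0.2767, 0.2884]
eef_rot: [3.14, 0.002, 1.73]
force: [1.2, 1.0, 0.5]
grip_width: 0.068
ee_pos: [0.4317, 0.3371, 0.2492]
eef_rot: [-3.137, 0.005, 1.732]
force: [-0.3, -0.4, -0.7]
grip_width: 0.068
[0.43172236 0.33709196 0.24922504] [-3.1373     0.0046359  1.7321147] [-0.32502988 -0.42822234 -0.74363443]
top 592
[0.43656342 0.33721938 0.17171364] ((436.6244812011719, 336.49462890625), (12.877311706542969, 25.871746063232422), 9.250591278076172)
tab 758
[0.43616354 0.33976602 0.16726027] ((436.6973876953125, 336.5794982910156), (13.014433860778809, 26.022077560424805), 9.097843170166016)
block 1002
[0.42646364 0.33732871 0.12702578] ((428.2434997558594, 334.9384460449219), (44.293888092041016, 28.293745040893555), 9.515792846679688)
```

View pics/w9.png

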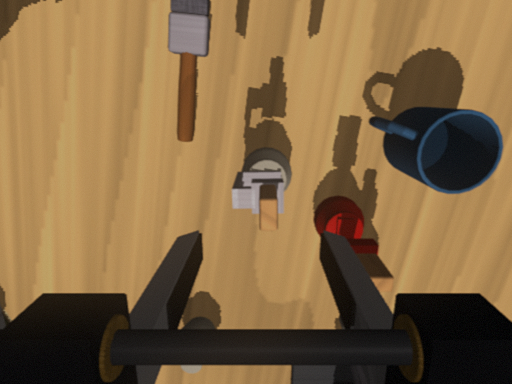

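The tab is at (268,207) and the red look-alike is near the right finger, so I narrow the jaws, re-measure after settling and check the clearance.

```bash
python3 -m creep '{"translation":[[4.5,-1.5,0],[4.5,-1.5,0],[4.5,-1.5,0],[4.5,-1.5,0]],"yaw":[0,0,0,0],"gripper":[145,145,145,145]}' | tail -4
python3 - <<'E'
from h import *
o=ctrl.get_obs();f=ctrl.camera("wrist");print(o["ee_pos"],o["eef_rot"],o["force"])
f["o"]=o;P=wpts(f);h=cv2.cvtColor(f["pixels"],cv2.COLOR_RGB2HSV);s=h[...,1]
m=(abs(P[...,2]-.172)<.005)&(s>80)&(abs(P[...,0]-.436)<.04)&(abs(P[...,1]-.333)<.04)
X=P[m];print(cv2.minAreaRect(X[:,:2].astype(np.float32)*1000))
d=P-o["ee_pos"];m=(P[...,2]>.10)&(P[...,2]<.2)&(d[...,0]>.025)&(f["pixels"].max(-1)>60);q=d[m][:,:2];x=q@np.array([.987,.161]);y=q@np.array([-.161,.987])
k=abs(y)<.1;print("others rel TCP x",np.percentile(x[k],[0,2,50]),"y",np.percentile(y[k],[0,50,100]))
E
```

```text
ee_pos: [0.4378, 0.3345, 0.2521]
eef_rot: [-3.14, 0.003, 1.729]
force: [0.4, 0.0, -0.7]
grip_width: 0.0448
[0.43783157 0.33454003 0.25207604] [-3.14010165  0.0033773   1.72946502] [ 0.39528496  0.03673481 -0.73432591]
((436.8214111328125, 336.2806091308594), (13.844586372375488, 26.29853630065918), 8.915035247802734)
others rel TCP x [0.07189716 0.07245306 0.08377002] y [-0.08833353 -0.05285242 -0.04256568]
```

```bash
python3 -m creep '{"translation":[[-1,1.7,-30],[-1,1.7,-60],[-1,1.7,-88],[-1,1.7,-100],[-1,1.7,-100]],"yaw":[0,0,0,0,0],"gripper":[145,145,145,145,145]}' 40| tail -4
python3 -m creep '{"translation":[[0,0,0],[0,0,0],[0,0,0],[0,0,0],[0,0,0]],"yaw":[0,0,0,0,0],"gripper":[255,255,255,255,255]}' 40| tail -4
python3 -m creep '{"translation":[[0,0,0],[0,0,0],[0,0,0],[0,0,0]],"yaw":[0,0,0,0],"gripper":[255,255,255,255]}' 40| tail -4
python3 -c "from h import *;o=ctrl.get_obs();print(o['ee_pos'],o['eef_rot'])"
```

```text
ee_pos: [0.4358, 0.3355, 0.1493]
eef_rot: [-3.136, 0.005, 1.729]
force: [-1.6, -0.2, 0.0]
grip_width: 0.0405
ee_pos: [0.4361, 0.3358, 0.1503]
eef_rot: [-3.137, 0.005, 1.729]
force: [-1.7, -0.1, 4.9]
grip_width: 0.014
ee_pos: [0.4361, 0.3357, 0.1503]
eef_rot: [-3.137, 0.005, 1.729]
force: [-0.9, -0.2, -0.9]
grip_width: 0.0138
[0.43607652 0.33573065 0.15031951] [-3.13716424  0.00461567  1.7293697 ]
```

```bash
python3 -m creep '{"translation":[[0,0,10],[0,0,30],[0,0,60],[-3,-10,90],[-6,-30,100]],"yaw":[0,0,0,0,0],"gripper":[255,255,255,255,255]}' | tail -4
python3 -m creep '{"translation":[[0,-35,0],[0,-72,0],[5,-109,0],[15,-145,0],[25,-172,0]],"yaw":[0,0,0,0,0],"gripper":[255,255,255,255,255]}' | tail -4
python3 -m creep '{"translation":[[20,-10,-5],[40,-20,-10],[52,-28,-15],[52,-28,-20],[52,-28,-20]],"yaw":[0.003,0.003,0.003,0.003,0.003],"gripper":[255,255,255,255,255]}' | tail -4
python3 -m creep '{"translation":[[0,0,0],[0,0,0],[0,0,0]],"yaw":[0,0,0],"gripper":[255,255,255]}' | tail -4
python3 - <<'E'
from h import *
f=bar('w10');P=wpts(f);o=f["o"];v=f["pixels"].max(-1);s=cv2.cvtColor(f["pixels"],cv2.COLOR_RGB2HSV)[...,1]
print(o["eef_rot"],o["grip_width"])
d=P-o["ee_pos"];m=(abs(d[...,2]+.022)<.004)&(np.hypot(d[...,0],d[...,1])<.06)&(v>90)&(s<70)
dd=d[m][:,:2];ly=dd@np.array([-.161,.987]);lx=dd@np.array([.987,.161]);print("block rel TCP x",lx.min(),lx.max(),"y",np.percentile(ly,[1,99]),len(ly))
# expected pin pixel
T=np.array(f["tool_from_camera"]);q=T[:3,:3].T@(Rt(o["eef_rot"]).T@(np.array([.5868,.1177,.1735])-o["ee_pos"])-T[:3,3]);u,w=int(q[0]/q[2]*f["fx"]+f["cx"]),int(q[1]/q[2]*f["fy"]+f["cy"]);print(u,w)
u0,v0=u-30,w-36;cv2.imwrite("pics/c7.png",np.hstack([cv2.resize(f["pixels"][v0:v0+72,u0:u0+60],(500,600),interpolation=3),cv2.resize(f["pixels"],(300,600))])[...,::-1]);print(u0,v0)
E
```

```text
ee_pos: [0.4306, 0.3069, 0.255]
eef_rot: [3.141, 0.002, 1.731]
force: [1.1, 0.6, -1.7]
grip_width: 0.0136
ee_pos: [0.4555, 0.1326, 0.256]
eef_rot: [3.14, 0.003, 1.73]
force: [0.4, 0.3, -2.2]
grip_width: 0.0136
ee_pos: [0.5071, 0.1043, 0.2352]
eef_rot: [-3.141, 0.002, 1.733]
force: [-0.7, 0.1, -2.9]
grip_width: 0.0136
ee_pos: [0.5067, 0.1049, 0.2358]
eef_rot: [3.141, 0.002, 1.733]
force: [0.0, 0.7, -2.5]
grip_width: 0.0137
tcp [0.5067 0.1049 0.2358] yaw 1.7333 F [ 0.05  0.68 -2.46] lean -0.0453 z0 0.16 3430 yr 0.021 0.14 z@-.125 0.1543 z@.085 0.1638
[3.14126898e+00 2.36570150e-03 1.73334391e+00] 0.013725919881325
block rel TCP x -0.03132194647923753 -0.013215208734165046 y [-0.00853501  0.00947932] 513
375 219
345 183
```

View pics/c7.png

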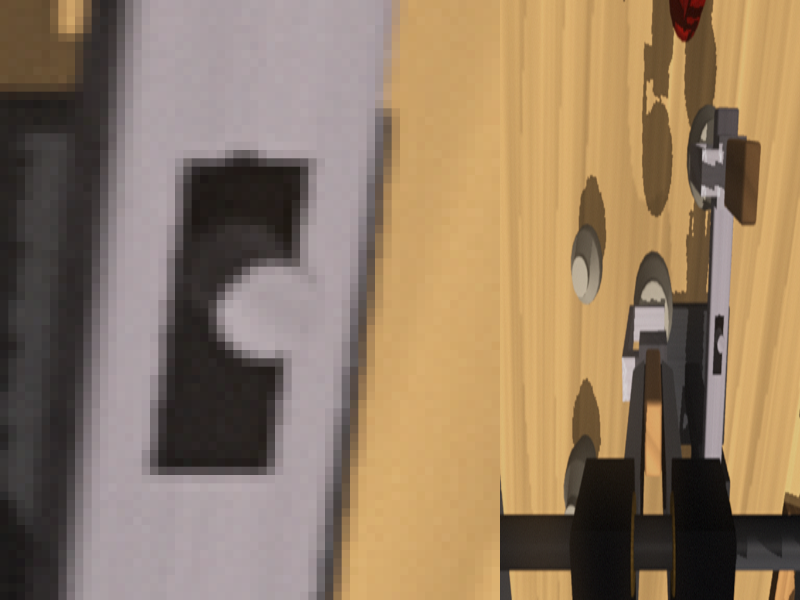

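```bash
python3 - <<'E'
from h import *
f=np.load("pics/w10.npy",allow_pickle=True).item();o=f["o"];P=wpts(f);d=P-o["ee_pos"];v=f["pixels"].max(-1);s=cv2.cvtColor(f["pixels"],cv2.COLOR_RGB2HSV)[...,1]
ex=np.array([.987,.161]);ey=np.array([-.161,.987])
p=wray(f,376.4,220.4,.1738);q=(p-o["ee_pos"])[:2];print(p,q@ex,q@ey)
m=(d[...,2]<-.015)&(d[...,2]>-.036)&(np.hypot(d[...,0],d[...,1])<.06)&(v>90)&(s<70)
lx=d[m][:,:2]@ex;ly=d[m][:,:2]@ey;k=lx>-.012;print(k.sum(),lx.max(),np.percentile(ly[k],[1,99]),np.percentile(d[m][k,2],[2,98]))
E
```

```text
[0.58719654 0.11728325 0.1738    ] 0.08143398952026257 -0.0007077447750963881
1 0.013666395767790092 [0.01425016 0.01425016] [-0.03485799 -0.03485799]
```

```bash
python3 -m creep '{"translation":[[0,-1,-10],[12,1,-10],[24,2.5,-10],[36,4.5,-10],[46,6,-10]],"yaw":[0,0,0,0,0],"gripper":[255,255,255,255,255]}' | tail -4
python3 -m creep '{"translation":[[10,1.5,0],[20,3.5,0],[30,5,0],[34.5,6,0],[34.5,6,0]],"yaw":[0,0,0,0,0],"gripper":[255,255,255,255,255]}' | tail -4
python3 -c "from h import *;bar('d0')"
```

```text
ee_pos: [0.5532, 0.1111, 0.2251]
eef_rot: [3.141, 0.002, 1.734]
force: [0.2, 0.3, -2.0]
grip_width: 0.0141
ee_pos: [0.5879, 0.1172, 0.2243]
eef_rot: [-3.141, 0.002, 1.734]
force: [-1.2, -0.8, -2.3]
grip_width: 0.0138
tcp [0.5879 0.1172 0.2243] yaw 1.7338 F [-1.19 -0.76 -2.29] lean -0.0451 z0 0.1599 1064 yr -0.061 0.02 z@-.125 0.1543 z@.085 0.1638
```

```bash
python3 -m creep '{"translation":[[-0.7,-0.4,-5],[-0.7,-0.4,-9],[-0.7,-0.4,-9],[-0.7,-0.4,-9]],"yaw":[0,0,0,0],"gripper":[255,255,255,255]}' | tail -4
python3 -c "from h import *;bar('d1')"
python3 -m creep '{"translation":[[0,0,-2],[0,0,-4],[0,0,-6],[0,0,-8],[0,0,-8]],"yaw":[0,0,0,0,0],"gripper":[255,255,255,255,255]}' | tail -4
python3 -c "from h import *;bar('d2')"
```

```text
ee_pos: [0.5865, 0.1167, 0.2152]
eef_rot: [-3.14, 0.002, 1.734]
force: [-0.2, -0.1, -2.0]
grip_width: 0.0139
tcp [0.5865 0.1167 0.2152] yaw 1.7338 F [-0.17 -0.15 -1.96] lean -0.046 z0 0.16 1122 yr -0.052 0.027 z@-.125 0.1543 z@.085 0.1639
ee_pos: [0.5868, 0.1171, 0.2073]
eef_rot: [-3.142, 0.002, 1.734]
force: [2.2, 3.1, -0.5]
grip_width: 0.0142
tcp [0.5868 0.1171 0.2073] yaw 1.7339 F [ 2.18  3.08 -0.5 ] lean -0.0109 z0 0.1599 1164 yr -0.042 0.032 z@-.125 0.1586 z@.085 0.1609
```

The socket caught on the pin rim: the bar went down and the sideways force is toward +x, +y. I back off, shift and try again.

```bash
python3 -m creep '{"translation":[[0,0,2],[0,0,4],[0,0,6],[0,0,8],[0.8,0.8,8]],"yaw":[0,0,0,0,0],"gripper":[255,255,255,255,255]}' | tail -4
python3 -m creep '{"translation":[[0,0,0],[0,0,0],[0,0,0],[0,0,0],[0,0,0]],"yaw":[0,0,0,0,0],"gripper":[255,255,255,255,255]}' | tail -4
python3 -c "from h import *;bar('d3')"
python3 -m creep '{"translation":[[0,0,-2],[0,0,-4],[0,0,-5],[0,0,-6],[0,0,-6]],"yaw":[0,0,0,0,0],"gripper":[255,255,255,255,255]}' | tail -4
python3 -c "from h import *;bar('d4')"
```

```text
ee_pos: [0.5876, 0.1176, 0.2161]
eef_rot: [3.141, 0.002, 1.734]
force: [0.0, 0.7, -1.7]
grip_width: 0.0139
ee_pos: [0.5876, 0.1176, 0.216]
eef_rot: [-3.142, 0.002, 1.734]
force: [0.6, -0.7, -2.9]
grip_width: 0.0136
tcp [0.5876 0.1176 0.216 ] yaw 1.7337 F [ 0.61 -0.66 -2.88] lean -0.0479 z0 0.16 1109 yr -0.053 0.028 z@-.125 0.154 z@.085 0.1641
ee_pos: [0.5875, 0.1176, 0.2097]
eef_rot: [-3.141, 0.002, 1.734]
force: [0.3, -0.6, -2.8]
grip_width: 0.0138
tcp [0.5875 0.1176 0.2097] yaw 1.7337 F [ 0.29 -0.63 -2.81] lean -0.0472 z0 0.16 1166 yr -0.046 0.032 z@-.125 0.1541 z@.085 0.164
```

```bash
python3 -m creep '{"translation":[[0,0,-1.5],[0,0,-3],[0,0,-4],[0,0,-4],[0,0,-4]],"yaw":[0,0,0,0,0],"gripper":[255,255,255,255,255]}' | tail -4
python3 -c "from h import *;bar('d5')"
```

```text
ee_pos: [0.5875, 0.1176, 0.2058]
eef_rot: [-3.141, 0.002, 1.734]
force: [-0.6, 0.6, -1.7]
grip_width: 0.014
tcp [0.5875 0.1176 0.2058] yaw 1.7337 F [-0.61  0.65 -1.71] lean -0.0466 z0 0.16 1172 yr -0.041 0.14 z@-.125 0.1542 z@.085 0.164
```

```bash
python3 -m creep '{"translation":[[0,0,-1.5],[0,0,-3],[0,0.1,-4],[0,0.3,-5],[0,0.3,-5]],"yaw":[0,0,0,0,0],"gripper":[255,255,255,255,255]}' | tail -4
python3 -c "from h import *;bar('d6')"
python3 -m creep '{"translation":[[0,0.1,-1],[0,0.3,-2],[0,0.3,-2.5],[0,0.3,-2.5],[0,0.3,-2.5]],"yaw":[0,0,0,0,0],"gripper":[255,255,255,255,255]}' | tail -4
python3 -c "from h import *;bar('d7')"
```

```text
ee_pos: [0.5875, 0.1179, 0.2006]
eef_rot: [-3.141, 0.002, 1.734]
force: [-0.8, 0.1, -1.7]
grip_width: 0.0139
tcp [0.5875 0.1179 0.2006] yaw 1.7337 F [-0.83  0.12 -1.68] lean -0.0232 z0 0.1599 1205 yr -0.034 0.14 z@-.125 0.157 z@.085 0.1619
ee_pos: [0.5876, 0.1182, 0.1984]
eef_rot: [-3.141, 0.002, 1.734]
force: [-0.2, -0.6, -0.1]
grip_width: 0.0137
tcp [0.5876 0.1182 0.1984] yaw 1.7337 F [-0.23 -0.57 -0.06] lean -0.0003 z0 0.1599 1229 yr -0.031 0.14 z@-.125 0.1599 z@.085 0.16
```

Seated, with the bar level at about 0.000 rad and the wrist load about 0. I release and rise.

```bash
python3 -m creep '{"translation":[[0,0,0],[0,0,0],[0,0,0],[0,0,0],[0,0,0]],"yaw":[0,0,0,0,0],"gripper":[195,185,175,165,165]}' | tail -4
python3 -c "from h import *;bar('e0')"
python3 -m creep '{"translation":[[0,0,0],[0,0,10],[0,0,30],[0,0,60],[0,0,90]],"yaw":[0,0,0,0,0],"gripper":[150,150,150,150,150]}' | tail -4
python3 -m creep '{"translation":[[-30,0,10],[-60,0,20],[-60,0,20],[-60,0,20],[-60,0,20]],"yaw":[0,0,0,0,0],"gripper":[150,150,150,150,150]}' | tail -4
python3 - <<'E'
from h import *
f=bar('e1');print(f["o"]["time_s"]);s=ctrl.camera("side")
P=pts(s);v=s["pixels"].max(-1);q=P[...,:2]-np.array([.600,.029]);x=q@np.array([.987,.161]);y=q@np.array([-.161,.987])
for n,y0 in(("R",-.122),("Li",.089),("Lo",.165)):
    m=(abs(x)<.02)&(abs(y-y0)<.02)&(P[...,2]>.195)&(P[...,2]<.235);print(n,m.sum(),P[...,2][m].max() if m.any() else "", y[m].mean(), x[m].mean())
cv2.imwrite("pics/c8.png",np.hstack([cv2.resize(f["pixels"],(400,300)),cv2.resize(s["pixels"][100:280,140:380],(400,300))])[...,::-1])
E
```

```text
ee_pos: [0.5876, 0.1182, 0.1984]
eef_rot: [-3.141, 0.002, 1.734]
force: [-0.2, 0.2, 0.6]
grip_width: 0.0329
tcp [0.5876 0.1182 0.1984] yaw 1.7338 F [-0.2   0.18  0.65] lean -0.0047 z0 0.16 1428 yr -0.031 0.14 z@-.125 0.1594 z@.085 0.1604
ee_pos: [0.5872, 0.1182, 0.2899]
eef_rot: [-3.141, 0.002, 1.734]
force: [-0.3, 0.5, 0.2]
grip_width: 0.0386
ee_pos: [0.5275, 0.1181, 0.3103]
eef_rot: [-3.141, 0.002, 1.734]
force: [0.6, -0.1, -0.6]
grip_width: 0.039
tcp [0.5275 0.1181 0.3103] yaw 1.7338 F [ 0.55 -0.11 -0.61] lean -0.0011 z0 0.1599 658 yr -0.059 0.139 z@-.125 0.1598 z@.085 0.16
20.1167
R 105 0.22089383040045443 -0.12268071446160639 -0.0030694812096996853
Li 80 0.22058620418423414 0.08817734963547749 -0.0029433966269928314
Lo 76 0.22162134112530124 0.16284796484153422 -0.0025077128514843167
```

```bash
python3 -m creep '{"translation":[[0,0,0],[0,0,0],[0,0,0],[0,0,0],[0,0,0]],"yaw":[0,0,0,0,0],"gripper":[150,150,150,150,150]}' | tail -1
python3 -c "from h import *;bar('e2');print(ctrl.hand_in())"
```

```text
grip_width: 0.0385
tcp [0.5278 0.1181 0.3093] yaw 1.7335 F [-0.1  -1.19 -0.54] lean -0.0004 z0 0.16 678 yr -0.058 0.14 z@-.125 0.1599 z@.085 0.16
the job is handed in; nothing more can be done
None
```

The job is handed in after about 20 s of robot time: both pots hang on their pins and the bar is level. The hand-in reports no verdict, so this rests on my own checks.

- **Big pot:** I hung it on the right pin and let go with the wrist load near zero, at a lean of about -0.045 rad. It went on at the first try.
- **Small pot:** on the first try the socket caught on the rim of the inner left pin and tipped the bar by 0.035 rad, with a few newtons of sideways force. I lifted off, shifted 0.8 mm in x and y, and it then went down fully. I let go with the bar at about 0.000 rad and the wrist load near zero.
- **Last checks:**
  - The bar's lean was -0.0004 rad just before hand-in.
  - All three tab tops, including the hung pot's, measured 0.221–0.222 m, against 0.220 m expected when seated.
  - Across the bar the tabs read about 3 mm to the robot's side. The already hung pot reads the same, so I put this down to camera offset.
  - The largest lean I measured was 0.084 rad at the start.
- **Not checked:** my last picture was refused because the viewing limit was reached, so the final check is by depth numbers only. I did not re-measure the bystanders; the moves were planned clear of them.

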